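# Make up two cable-jointing kits

### The job

Make up two kits from the stock in the middle of the bench: for the joint kit, lay the long four-bolt connector in the long bay of the long tray and the steel collar in its short bay; for the termination kit, put the small cable lug and the brass gland in the round pan, one on each side of its partition. Everything must end flat on the floor of its bay, the same way up as it was in the stock. Leave the short connector and the large lug where they lie.

Things in the scene. Friction and masses are not known exactly. Their poses are not given: they have to be found in the camera images.
- conn_long_c (a point): Long connector: square-bodied aluminium bar 110 x 28 mm, 28 mm high, lying along its x axis, with four dark bolt heads (15 mm across, 8 mm high) in a row on top. Loose, about 220 g. Point: centre of the bar, 14 mm above its underside; z up.
- conn_short_c (a point): Short connector: the same 28 x 28 mm aluminium section but only 60 mm long (x axis) with two bolt heads on top. Loose. Point: centre of the bar, 14 mm above its underside. Not part of either kit.
- lug_small_c (a point): Small copper cable lug: a round barrel 24 mm in diameter and 46 mm long along its x axis, with a flat palm 26 mm wide and 6 mm thick, low down, running on 34 mm beyond the barrel's +x end (80 mm over all). Loose, about 90 g. Point: middle of the barrel, 12 mm above its underside; z up.
- lug_large_c (a point): Large copper cable lug: the same form, barrel 36 mm in diameter and 64 mm long along x, palm 38 mm wide running on 50 mm beyond its +x end (114 mm over all). Loose. Point: middle of the barrel, 18 mm above its underside. Not part of either kit.
- collar_c (a point): Plain steel collar (thick ring) lying flat: 48 mm outside, 34 mm bore, 24 mm high. Loose, about 120 g. Point: on its axis, 12 mm above its underside; z is its axis, up. (A thinner, wider black tape roll nearby is not it.)
- gland_c (a point): Brass cable gland standing upright: hexagonal foot 46 mm across corners and 18 mm high, above it a round threaded neck 30 mm in diameter, 48 mm high over all. Loose, about 160 g. Point: on its axis, 24 mm above its underside; z up.
- tray: Long blue tray, fixed to the bench: 264 mm along x, 111 mm along y, 3 mm floor, rim 15 mm above the bench, walls 3 mm. A cross wall makes two bays: the long bay (150 x 105 mm inside), centre at x = -54 mm, y = 0; and the short bay (105 x 105 mm inside), centre at x = +76.5 mm, y = 0. Origin: centre of its underside, on the bench.
- pan: Round blue pan, fixed to the bench: 210 mm across the rim, 194 mm at the foot, 3 mm floor, rim 15 mm above the bench. A 3 mm partition 14 mm high runs across the middle along its x axis, leaving two equal half-round bays, at +y and at -y; a good set-down point is 48 mm from the partition. Origin: centre of its underside, on the bench.
Not all that is in view belongs to the job. What is shaped like the part that bears collar_c but orange or turquoise is not meant.

How it is judged:
By the outcome, as a careful person would: the job done as asked, in the order asked, and still so for the second after the job is handed in, with the robot touching nothing.
It also fails if it takes over 99 s, if anything falls off the work surface, if the arm or the gripper's body presses on something with over 40 N, if the wrist force passes 120 N, or if a joint passes its speed limit or range.

### The arm

A 7-joint arm with a two-finger parallel gripper is mounted at the origin on the work surface. World frame = base frame: x ahead of the robot, y to its left, z up, the work surface at z = 0. Lengths are in m, angles in rad, forces in N, time in s.
With the tool pointing down it reaches from about 0.425 to 0.925 m from the base axis. Payload 6.8 kg.
Tool frame: the origin (TCP) lies between the finger pads; the fingertips stand robot.nose_length ahead of it and the grasp point (between the pads) lies 5 mm behind it (robot.nose_length is the distance from the TCP to the fingertips, in m); z points along the fingers, y is the line along which they close (so a half turn about z gives the same grasp; the last joint's range is limited). The gripper opens to 88 mm and grips with 3 to 60 N. Pads are 20 mm wide; open, the fingers measure 115 mm over their backs; the gripper's body (75 mm by 178 mm) begins 61 mm behind the grasp point.
Start: joints at [1.006, 0.477, 0.022, 1.555, -0.011, 1.109, -0.083], TCP at [0.298, -0.606, 0.237] pointing down, gripper open.
Joint ranges: [-2.96, 2.96], [-0.34, 2.1], [-1.41, 1.46], [0.24, 2.44], [-1.37, 4.51], [0.17, 1.92], [-2.96, 2.96]. Speed limits (rad/s): [2.39, 2.39, 3.14, 3.14, 3.14, 3.14, 3.14].

### API

Orientations are given as a unit quaternion [w, x, y, z].
In Python, from plant import robot gives the robot as it stands.
- The arm moves only by the tool carry_out, never from a script. Its arguments are lists of equal length, an entry for each row: "grip": the opening, from -1 (shut) to 1 (fully open); "offset": the shift along the tool's x, y, z in units of 30 mm (1.0 is 30 mm), a list of three; "twist": the turn, a rotation vector about the tool's x, y, z in units of 5 degrees (1.0 is 5 degrees), a list of three. A call has 1 to 12 rows; each row is the pose to reach, as a shift and turn from the pose commanded when the call began, along the tool's axes at that moment; what a row does not reach only later rows make up. A row lasts 1/12 s, in which the tool goes at most 41.7 mm and 7.16 degrees, less where a joint would pass 70% of its speed; a pose out of reach is approached as far as the arm can. A call with a gripper value outside its range is refused whole. The fingers move at their own pace and stop on an object; the grip force is fixed at half the most. Time passes only in rows, so rows that repeat a pose let the fingers close. It gives the time, the measured TCP pose, the force, the opening and the grip force at its end, in the units of the state.
- robot.read_state(): the state, without advancing time (a new reading comes with each control period).
- robot.read_camera(name): name is "scene" or "top"; returns (picture, depth): 420x560x3 uint8, red, green, blue; 420x560 float32, m along the optical axis (not along the pixel's ray), 0 where there is no reading.
- robot.calibration(name): a dict with "K" (3x3 intrinsics, pixels), "world_from_camera" (4x4, takes a point from camera to world coordinates). Camera axes: x right, y up, looking along -z (the intrinsics and any distortion apply to the point x, -y, -z); pixel columns grow to the right and rows downward; lengths in m; the calibration is good to about 2 mm. A picture is of the moment at which its call begins. calibration takes no time and is no camera call.
- robot.sign_off(): hands the job in; it is judged then, once.
Trained networks look in the newest picture that a camera, given by its name, has taken for a name from the list of things; names that differ only in an ending like _2 or _b are one class to them, and where a whole thing is asked for, a point or a joint stands for the part that bears it (a point fixed in the world has none). Each returns a list of dicts, best first, with "score" (0 to 1); they miss things now and then, are a little off and sometimes report something else, mostly with a low value. They report only what shows in the picture. A call takes as long as a camera call. They do not tell look-alikes from the thing itself.
- robot.masks_of(camera, thing): "pixels" (420x560 bool, what is visible of it) and "pixel" ([column, row] in pixels, amid what is visible of it).
The state is a dict: "time": time; "joint_pos": joint angles; "qvel": joint speeds; "tau": joint torques, N m; "tool_pos": TCP position; "orientation": TCP orientation; "contact_force": force on the tool from outside, world axes, zero at the start; "torque": the same for the moment, N m; "gripper_width": opening from 0.0 (shut) to 1.0 (fully open); "gripper_force": force on a finger pad.
Only numpy, scipy, OpenCV 4.12 (cv2) and the standard library are available. Lean on these libraries where they do the work, as an engineer would, in place of code of your own. Each camera call takes 0.05 s, during which the arm holds its last target. There are 200 camera calls.

## Working session

There is one attempt and no reset: what is moved stays moved. The work goes in short steps, Python scripts to look and compute and a tool call to move; the robot and the scene stay as the last step left them, time stands still between calls to the robot, and variables do not carry over. Pictures are saved under pics/ and viewed, at most 14 in all, crops included, and the job is handed in when it is done.

Besides the shell and the picture viewer there is one more tool, called as name(argument=value, ...), one argument or row to a line, values as JSON. carry_out: Moves the arm, as the interface text tells. Its arguments: {"type":"object","properties":{"grip":{"type":"array"},"offset":{"type":"array"},"twist":{"type":"array"}},"required":["grip","offset","twist"]}

```bash
mkdir -p pics; ls
python3 - <<'E'
from plant import robot
import cv2,numpy as np
print(robot.read_state()); print(robot.nose_length)
for c in ("scene","top"):
    p,d=robot.read_camera(c); cv2.imwrite(f"pics/{c}0.png",cv2.cvtColor(p,cv2.COLOR_RGB2BGR)); np.savez(f"{c}0.npz",p=p,d=d)
    print(robot.calibration(c))
E
```

```text
pics
{'time': 0.0, 'joint_pos': array([ 1.00587623,  0.47776862,  0.02234527,  1.55638247, -0.01149261,
        1.10931409, -0.08310162]), 'qvel': array([ 0.00030791,  0.00045079,  0.00096752,  0.0008736 , -0.00023007,
        0.00195394,  0.00088418]), 'tau': array([ 6.09037052e-04, -5.82855284e+01,  1.53494328e+00, -2.72602737e+01,
       -5.43020095e-02,  1.71289884e-02,  1.65669421e-04]), 'tool_pos': array([ 0.2974831 , -0.60529972,  0.23573206]), 'orientation': array([-8.31326795e-04,  9.74025109e-01,  2.26438350e-01, -2.63611219e-04]), 'contact_force': array([-0.03515886,  0.10889567,  0.44032946]), 'torque': array([-0.02949171,  0.01414378, -0.00249795]), 'gripper_force': 0.0, 'gripper_width': 0.9988335269001063}
0.014
{'K': array([[379.67637635,   0.        , 275.14494375],
       [  0.        , 379.67637635, 213.41672997],
       [  0.        ,   0.        ,   1.        ]]), 'world_from_camera': array([[ 0.31736423, -0.56252637,  0.76344222,  1.40312745],
       [ 0.94809489,  0.20511103, -0.24299289, -0.25991194],
       [-0.01990051,  0.80093292,  0.59842328,  0.65592764],
       [ 0.        ,  0.        ,  0.        ,  1.        ]])}
{'K': array([[380.5835862 ,   0.        , 275.95635288],
       [  0.        , 380.5835862 , 208.99342367],
       [  0.        ,   0.        ,   1.        ]]), 'world_from_camera': array([[ 0.01377551,  0.99346482, -0.1133044 ,  0.50096267],
       [-0.99981479,  0.0121625 , -0.0149151 , -0.01317111],
       [-0.01343956,  0.11348888,  0.99344836,  0.87382028],
       [ 0.        ,  0.        ,  0.        ,  1.        ]])}
```

View pics/scene0.png

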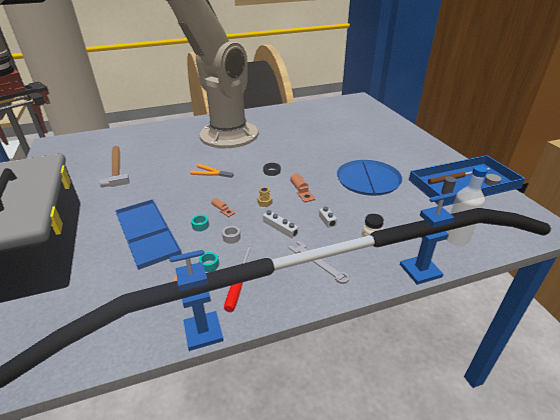

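View pics/top0.png

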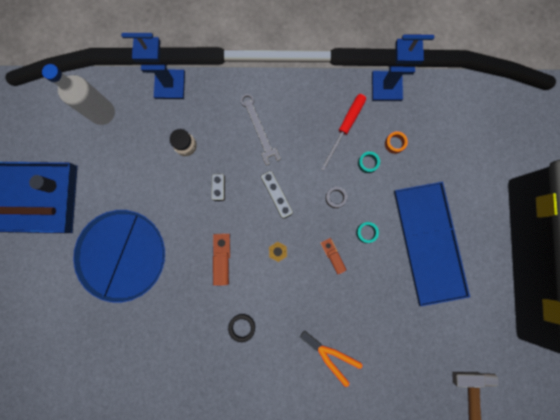

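The top view shows the grey steel collar at (337,197). Its look-alikes are turquoise rings at (369,161) and (368,232), an orange ring at (397,142) and the black tape at (241,327). Only the grey one fits. The other parts in the top view:
- Long connector with four bolts (277,194), short connector (218,187).
- Small lug (334,257), large lug (221,259).
- Gland (278,252).
- Tray (432,244), whose cross wall isn't clear here, and pan (120,255).

```bash
cat > h.py <<'E'
from plant import robot
import cv2,numpy as np
def cloud(c,d):
    k=robot.calibration(c);K=k["K"];T=k["world_from_camera"]
    v,u=np.mgrid[:d.shape[0],:d.shape[1]]
    P=np.stack([(u-K[0,2])/K[0,0]*d,-(v-K[1,2])/K[1,1]*d,-d],-1)
    return P@T[:3,:3].T+T[:3,3]
def pix(c,p):
    k=robot.calibration(c);K=k["K"];T=np.linalg.inv(k["world_from_camera"])
    q=T[:3,:3]@np.array(p)+T[:3,3]
    return K[0,2]+K[0,0]*q[0]/-q[2],K[1,2]+K[1,1]*q[1]/q[2]
E
python3 - <<'E'
from h import *
for c in ("top","scene"):
    p,d=robot.read_camera(c); W=cloud(c,d)
    for t in ("conn_long_c","conn_short_c","lug_small_c","lug_large_c","collar_c","gland_c","tray","pan"):
        for m in robot.masks_of(c,t)[:4]:
            k=m["pixels"]&(d>0); P=W[k]
            if len(P)<5: print(c,t,m["score"],m["pixel"]);continue
            r=cv2.minAreaRect(P[:,:2].astype(np.float32)*1000)
            print(c,t,round(m["score"],2),np.round(m["pixel"]),k.sum(),"med",P.mean(0).round(3),"z",np.percentile(P[:,2],[5,50,95]).round(3),"rect",np.round(r[0]),np.round(r[1]),round(r[2],1))
big=lambda n,r,s:cv2.imwrite(n,cv2.resize(cv2.cvtColor(np.load("top0.npz")["p"][r],cv2.COLOR_RGB2BGR),None,fx=s,fy=s,interpolation=cv2.INTER_CUBIC))
big("pics/crop1.png",np.s_[140:310,200:480],2.8)
E
```

```text
top conn_short_c 0.74 [217. 184.] 373 med [0.647 0.132 0.026] z [0.01  0.026 0.035] rect [649. 134.] [61. 28.] 1.7
top lug_small_c 0.71 [332. 258.] 378 med [ 0.496 -0.129  0.014] z [0.002 0.016 0.023] rect [ 496. -131.] [82. 25.] 28.7
top lug_large_c 0.77 [220. 258.] 904 med [0.486 0.122 0.019] z [0.    0.022 0.035] rect [487. 125.] [113.  43.] 0.2
top collar_c 0.76 [370. 157.] 255 med [ 0.711 -0.209  0.018] z [0.004 0.021 0.024] rect [ 711. -210.] [47. 46.] 87.4
top collar_c 0.66 [391. 141.] 308 med [ 0.759 -0.272  0.015] z [-0.002  0.019  0.024] rect [ 759. -273.] [46. 47.] 55.1
top collar_c 0.57 [342. 200.] 159 med [ 0.627 -0.139  0.02 ] z [0.007 0.022 0.024] rect [ 628. -137.] [42. 46.] 45.9
top collar_c 0.51 [371. 227.] 253 med [ 0.551 -0.207  0.017] z [-0.001  0.021  0.024] rect [ 551. -206.] [47. 49.] 31.9
top gland_c 0.56 [277. 252.] 261 med [ 0.504 -0.005  0.035] z [0.015 0.045 0.048] rect [504.  -5.] [40. 38.] 1.0
top tray 0.88 [434. 245.] 6210 med [ 0.527 -0.352  0.003] z [-0.001  0.002  0.013] rect [ 532. -352.] [269. 122.] 11.1
top pan 0.86 [121. 256.] 6695 med [0.49  0.
[... 798 characters left out ...]
scene collar_c 0.64 [199. 222.] 240 med [ 0.554 -0.207  0.016] z [0.003 0.017 0.025] rect [ 552. -207.] [46. 46.] 70.1
scene collar_c 0.6 [230. 234.] 284 med [ 0.632 -0.138  0.014] z [0.    0.015 0.024] rect [ 618. -136.] [49. 74.] 78.7
scene collar_c 0.5 [210. 260.] 262 med [ 0.716 -0.21   0.015] z [0.003 0.017 0.025] rect [ 714. -211.] [44. 45.] 31.2
scene gland_c 0.67 [262. 199.] 237 med [ 0.512 -0.009  0.024] z [0.    0.02  0.048] rect [491. -13.] [81. 41.] 18.6
scene tray 0.73 [146. 234.] 2728 med [ 0.536 -0.349  0.005] z [0.001 0.003 0.015] rect [ 633. -328.] [534. 117.] 10.9
scene pan 0.96 [368. 177.] 1792 med [0.488 0.356 0.004] z [0.    0.003 0.013] rect [491. 352.] [205. 208.] 30.8
```

View pics/crop1.png

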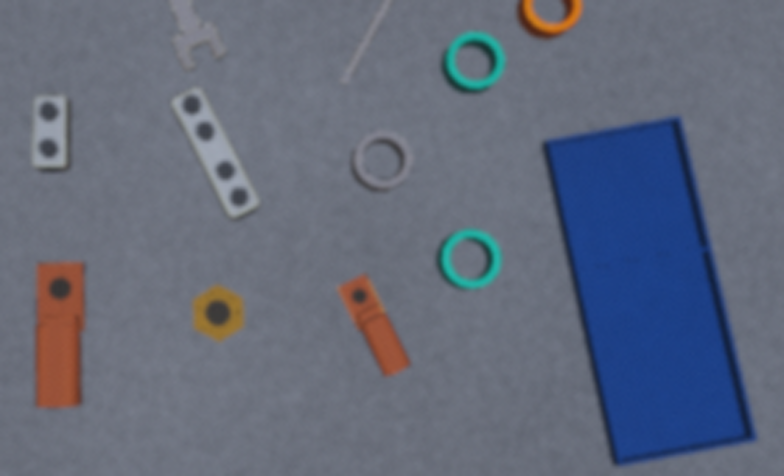

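The crop confirms the grey steel ring at crop (382,160), i.e. top (336,197), as the collar. The four-bolt bar is at (277,194), and the small lug's palm points up-left. The tray's cross wall is at top (432,231), so the short bay is the far one. Next I'll refine by height slices from both views.

Run:
```python
from h import *
L={}
for c in ("top","scene"):
    d=np.load(c+"0.npz")["d"];W=cloud(c,d)[d>0]; L[c]=W
    def near(x,y,r,z0,z1): return W[(np.hypot(W[:,0]-x,W[:,1]-y)<r)&(W[:,2]>z0)&(W[:,2]<z1)]
    for n,a in dict(conn=(.636,-.003,.07,.02,.05),lug=(.496,-.131,.05,.004,.05),lugbar=(.496,-.131,.05,.012,.05),collar=(.627,-.137,.03,.016,.05),gland=(.504,-.005,.035,.04,.06)).items():
        P=near(*a); 
        r=cv2.minAreaRect(P[:,:2].astype(np.float32)*1000); 
        b=cv2.boxPoints(r); e=max((b[1]-b[0],b[2]-b[1]),key=np.linalg.norm)
        print(c,n,len(P),np.round(r[0],1),np.round(r[1],1),"yaw",round(np.degrees(np.arctan2(e[1],e[0])),1),"mean",P.mean(0).round(4),"ztop",np.percentile(P[:,2],95).round(4))
    for n,a in dict(tray=(.532,-.352,.15,.008,.02),pan=(.491,.357,.115,.008,.02)).items():
        P=near(*a);r=cv2.minAreaRect(P[:,:2].astype(np.float32)*1000)
        print(c,n,len(P),np.round(r[0],1),np.round(r[1],1),round(r[2],1),"floor",np.median(near(a[0],a[1],a[2]*.7,-.01,.008)[:,2]).round(4))
        if n=="pan":
            Q=P[np.hypot(P[:,0]-.491,P[:,1]-.357)<.085]
            f=cv2.fitLine(Q[:,:2].astype(np.float32),cv2.DIST_HUBER,0,.01,.01).ravel(); print("part",len(Q),f.round(3),np.degrees(np.arctan(f[1]/f[0])))
    B=W[(W[:,0]>.3)&(W[:,0]<.75)&(W[:,1]<-.42)&(W[:,1]>-1)&(W[:,2]>.03)&(W[:,2]<.4)]
    print("box",B.min(0),B.max(0))
```

```text
top conn 591 [6.337e+02 1.000e-01] [110.9  27.7] yaw 27.3 mean [ 6.322e-01 -1.000e-04  2.780e-02] ztop 0.0355
top lug 335 [ 496.1 -129.3] [80.3 25.6] yaw 26.6 mean [ 0.4931 -0.1308  0.0155] ztop 0.0235
top lugbar 239 [ 483.9 -135.8] [52.6 22.1] yaw 26.2 mean [ 0.4835 -0.1355  0.0194] ztop 0.0238
top collar 180 [ 629.  -135.2] [44.6 46.6] yaw -43.8 mean [ 0.6292 -0.1354  0.0219] ztop 0.0247
top gland 167 [504.7  -4.5] [30.1 29.9] yaw 25.5 mean [ 0.5045 -0.0043  0.0462] ztop 0.0491
top tray 781 [ 521.8 -311.6] [264.1 189.9] 11.0 floor 0.0004
top pan 974 [491.4 354.5] [208.  207.4] 65.1 floor 0.0018
part 164 [ 0.946 -0.325  0.489  0.354] -18.98065
box [ 0.31978445 -0.54057776  0.03001914] [ 0.68323846 -0.51727713  0.17333608]
scene conn 312 [633.5  -2.9] [113.7  30.1] yaw 28.7 mean [ 0.64   -0.0032  0.0285] ztop 0.0364
scene lug 185 [ 497.5 -131.4] [79.8 26.7] yaw 26.9 mean [ 0.4995 -0.1335  0.0139] ztop 0.0241
scene lugbar 104 [ 485.6 -137.5] [53.1 23. ] yaw 27.5 mean [ 0.4885 -0.1398  0.0194] ztop 0.0242
scene collar 135 [ 630.3 -136.7] [46.5 46.9] yaw -21.0 mean [ 0.6321 -0.1377  0.0217] ztop 0.0249
scene gland 68 [505.2  -6.5] [30.4 28.1] yaw 2.9 mean [ 0.508  -0.0063  0.0462] ztop 0.0496
scene tray 565 [ 521.  -307.3] [269.  199.9] 11.1 floor 0.002
scene pan 333 [490.8 353.3] [207.3 208. ] 19.9 floor 0.0019
part 45 [ 0.946 -0.323  0.483  0.354] -18.85486
box [ 0.3000607  -0.67814333  0.0300457 ] [ 0.68729946 -0.5196217   0.39989902]
```

```bash
cat >> h.py <<'E'
from scipy.spatial.transform import Rotation as Ro
def to(x,y,z,yaw=None):
    "offset and twist units from the pose now to a tool-down pose with tool x at yaw (deg, mod 180)"
    s=robot.read_state();w,a,b,c=s["orientation"];R=Ro.from_quat([a,b,c,w]);M=R.as_matrix()
    now=np.degrees(np.arctan2(M[1,0],M[0,0]))
    if yaw is None: yaw=now
    yaw=now+(yaw-now+90)%180-90
    T=Ro.from_euler("z",yaw,degrees=True)*Ro.from_euler("x",180,degrees=True)
    print("yaw",now.round(1),"j7",s["joint_pos"][6].round(2),"offset",(M.T@(np.array([x,y,z])-s["tool_pos"])/.03).round(2),"twist",np.degrees((R.inv()*T).as_rotvec()/5).round(2))
E
python3 - <<'E'
from h import *
to(.6336,-.0015,.12,28)
for c in ("top","scene"):
    d=np.load(c+"0.npz")["d"];W=cloud(c,d)[d>0]
    P=W[(W[:,2]>.008)&(W[:,2]<.018)&(abs(W[:,0]-.532)<.17)&(abs(W[:,1]+.352)<.1)]
    P=P[np.hypot(P[:,0]-.552,P[:,1]+.206)>.04]
    q=(P[:,:2]-[.532,-.352])@np.array([[.9816,-.1908],[.1908,.9816]])
    k=(abs(q[:,1])<.07)&(abs(q[:,0])<.145); r=cv2.minAreaRect(P[k,:2].astype(np.float32)*1000);print(r)
    k2=k&(abs(q[:,1])<.04)&(abs(q[:,0])<.1);print("cross",k2.sum(),q[k2].mean(0))
E
```

```text
yaw 26.2 j7 -0.08 offset [ 18.93 -13.14   3.89] twist [ 0.    0.   -0.37]
((529.0882568359375, -349.41473388671875), (264.10894775390625, 113.01469421386719), 11.038458824157715)
cross 49 [ 0.02030896 -0.00145284]
((529.5582275390625, -350.7613830566406), (268.96185302734375, 111.28999328613281), 11.07708740234375)
cross 88 [ 0.02023826 -0.0007639 ]
```

carry_out(
  grip=[1,1,1,1,1,1,1,1,1,1,1,1],
  offset=[
    [9.5,-6.6,0],
    [9.5,-6.6,0],
    [9.5,-6.6,0],
    [18.9,-13.1,2],
    [18.9,-13.1,2],
    [18.9,-13.1,2],
    [18.9,-13.1,2],
    [18.9,-13.1,2],
    [18.9,-13.1,2],
    [18.9,-13.1,3],
    [18.9,-13.1,3],
    [18.9,-13.1,3],
  ],
  twist=[
    [0,0,-0.4],
    [0,0,-0.4],
    [0,0,-0.4],
    [0,0,-0.4],
    [0,0,-0.4],
    [0,0,-0.4],
    [0,0,-0.4],
    [0,0,-0.4],
    [0,0,-0.4],
    [0,0,-0.4],
    [0,0,-0.4],
    [0,0,-0.4],
  ],
)

```text
time: 2.0
tool_pos: [0.5398, -0.1706, 0.1857]
orientation: [0.0, 0.97, 0.243, 0.0]
contact_force: [1.3, -0.4, 0.1]
gripper_width: 1.001
gripper_force: 0.0
```

```bash
python3 -c "
from h import *
print(robot.read_state()['tool_pos']);to(.6336,-.0015,.08,28)"
```

```text
[ 0.53981666 -0.17057023  0.18567819]
yaw 28.2 j7 -0.95 offset [ 5.41 -3.5   3.52] twist [ 0.01 -0.01  0.03]
```

carry_out(
  grip=[1,1,1,1,1,1,1,1,1,1],
  offset=[
    [5.4,-3.5,1.5],
    [5.4,-3.5,1.5],
    [5.4,-3.5,1.5],
    [5.4,-3.5,1.5],
    [5.4,-3.5,1.5],
    [5.4,-3.5,3.5],
    [5.4,-3.5,3.5],
    [5.4,-3.5,3.5],
    [5.4,-3.5,3.5],
    [5.4,-3.5,3.5],
  ],
  twist=[
    [0,0,0],
    [0,0,0],
    [0,0,0],
    [0,0,0],
    [0,0,0],
    [0,0,0],
    [0,0,0],
    [0,0,0],
    [0,0,0],
    [0,0,0],
  ],
)

```text
time: 2.83
tool_pos: [0.6332, -0.0037, 0.082]
orientation: [0.0, 0.97, 0.243, 0.001]
contact_force: [-0.6, -0.0, 0.5]
gripper_width: 0.995
gripper_force: 0.0
```

```bash
python3 -c "
from h import *
print(robot.read_state()['tool_pos']);to(.6336,-.0015,.019,28)
p,d=robot.read_camera('scene');cv2.imwrite('pics/a.png',cv2.resize(cv2.cvtColor(p[130:280,180:400],cv2.COLOR_RGB2BGR),None,fx=3,fy=3))"
```

```text
[ 0.63319481 -0.00372008  0.08204199]
yaw 28.1 j7 -1.3 offset [ 0.04 -0.06  2.1 ] twist [ 0.01 -0.02  0.02]
```

View pics/a.png

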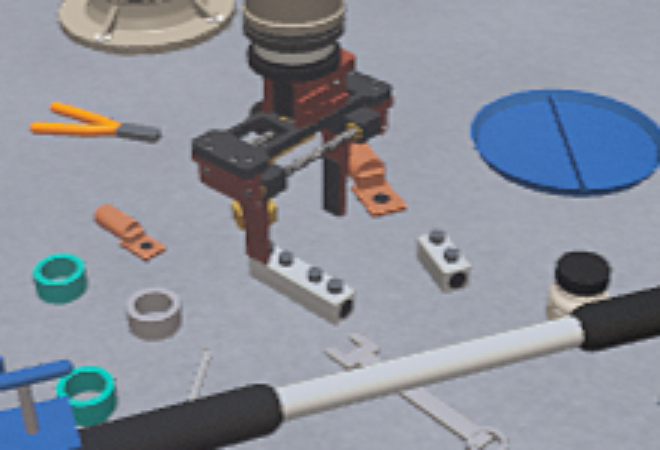

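The view shows the open fingers (crop (257,230) and (335,190)) straddling the long bar from above. I'll descend and grip.

carry_out(
  grip=[1,1,1,1,1,-1,-1,-1,-1,-1,-1,-1],
  offset=[
    [0,-0.05,1],
    [0,-0.05,1.6],
    [0,-0.05,2.1],
    [0,-0.05,2.1],
    [0,-0.05,2.1],
    [0,-0.05,2.1],
    [0,-0.05,2.1],
    [0,-0.05,2.1],
    [0,-0.05,2.1],
    [0,-0.05,2.1],
    [0,-0.05,2.1],
    [0,-0.05,2.1],
  ],
  twist=[
    [0,0,0],
    [0,0,0],
    [0,0,0],
    [0,0,0],
    [0,0,0],
    [0,0,0],
    [0,0,0],
    [0,0,0],
    [0,0,0],
    [0,0,0],
    [0,0,0],
    [0,0,0],
  ],
)

```text
time: 3.88
tool_pos: [0.6316, -0.0019, 0.0177]
orientation: [0.0, 0.97, 0.243, 0.0]
contact_force: [-0.6, 0.5, -0.4]
gripper_width: 0.508
gripper_force: 0.0
```

```bash
python3 -c "
from h import *
print(robot.read_state()['tool_pos']);to(.4763,-.3604,.11,11)"
```

```text
[ 0.63159557 -0.001881    0.01774167]
yaw 28.2 j7 -1.32 offset [-10.2    8.09  -3.08] twist [ 0.   -0.    3.43]
```

carry_out(
  grip=[-1,-1,-1,-1,-1,-1,-1,-1,-1,-1],
  offset=[
    [0,0,0],
    [0,0,0],
    [0,0,0],
    [0,0,0],
    [0,0,0],
    [0,0,0],
    [0,0,-1],
    [0,0,-2],
    [0,0,-3],
    [0,0,-3],
  ],
  twist=[
    [0,0,0],
    [0,0,0],
    [0,0,0],
    [0,0,0],
    [0,0,0],
    [0,0,0],
    [0,0,0],
    [0,0,0],
    [0,0,0],
    [0,0,0],
  ],
)

```text
time: 4.72
tool_pos: [0.635, -0.0015, 0.1133]
orientation: [0.001, 0.97, 0.243, 0.004]
contact_force: [2.4, 0.3, -1.4]
gripper_width: 0.316
gripper_force: 30.0
```

```bash
python3 -c "
from h import *
print(robot.read_state()['tool_pos']);to(.4763,-.3604,.10,11)"
```

```text
[ 0.63504753 -0.00154498  0.1133401 ]
yaw 28.2 j7 -1.29 offset [-10.31   8.05   0.39] twist [ 0.03 -0.1   3.43]
```

carry_out(
  grip=[-1,-1,-1,-1,-1,-1,-1,-1,-1,-1,-1,-1],
  offset=[
    [-10.3,8.05,0],
    [-10.3,8.05,0],
    [-10.3,8.05,0],
    [-10.3,8.05,0],
    [-10.3,8.05,0],
    [-10.3,8.05,0],
    [-10.3,8.05,0],
    [-10.3,8.05,0],
    [-10.3,8.05,0],
    [-10.3,8.05,0],
    [-10.3,8.05,1],
    [-10.3,8.05,1],
  ],
  twist=[
    [0,0,3.4],
    [0,0,3.4],
    [0,0,3.4],
    [0,0,3.4],
    [0,0,3.4],
    [0,0,3.4],
    [0,0,3.4],
    [0,0,3.4],
    [0,0,3.4],
    [0,0,3.4],
    [0,0,3.4],
    [0,0,3.4],
  ],
)

```text
time: 5.72
tool_pos: [0.469, -0.3609, 0.0731]
orientation: [-0.002, 0.995, 0.095, -0.003]
contact_force: [-0.3, 1.7, -4.5]
gripper_width: 0.317
gripper_force: 30.0
```

```bash
python3 -c "
from h import *
print(robot.read_state()['tool_pos']);to(.4763,-.3604,.022,11)"
```

```text
[ 0.4690399  -0.36086774  0.0730719 ]
yaw 11.0 j7 -0.88 offset [0.25 0.04 1.7 ] twist [-0.05  0.06 -0.01]
```

carry_out(
  grip=[-1,-1,-1,-1,-1,-1],
  offset=[
    [0.2,0,0],
    [0.2,0,0.5],
    [0.2,0,1],
    [0.2,0,1.3],
    [0.2,0,1.3],
    [0.2,0,1.3],
  ],
  twist=[
    [0,0,0],
    [0,0,0],
    [0,0,0],
    [0,0,0],
    [0,0,0],
    [0,0,0],
  ],
)

```text
time: 6.22
tool_pos: [0.4796, -0.3587, 0.0388]
orientation: [-0.0, 0.995, 0.098, -0.0]
contact_force: [0.6, 0.5, -2.8]
gripper_width: 0.318
gripper_force: 30.0
```

```bash
python3 -c "
from h import *
print(robot.read_state()['tool_pos']);to(.4763,-.3604,.021,11)"
```

```text
[ 0.47962247 -0.3587011   0.03875167]
yaw 11.2 j7 -0.9 offset [-0.12  0.03  0.59] twist [-0.01  0.    0.05]
```

carry_out(
  grip=[-1,-1,-1,-1,-1,0.2,0.2,0.2,0.2,0.2,0.2,0.2],
  offset=[
    [-0.1,0,0.3],
    [-0.1,0,0.5],
    [-0.1,0,0.6],
    [-0.1,0,0.6],
    [-0.1,0,0.6],
    [-0.1,0,0.6],
    [-0.1,0,0.6],
    [-0.1,0,0.6],
    [-0.1,0,0.6],
    [-0.1,0,-0.3],
    [-0.1,0,-1.3],
    [-0.1,0,-2.3],
  ],
  twist=[
    [0,0,0],
    [0,0,0],
    [0,0,0],
    [0,0,0],
    [0,0,0],
    [0,0,0],
    [0,0,0],
    [0,0,0],
    [0,0,0],
    [0,0,0],
    [0,0,0],
    [0,0,0],
  ],
)

```text
time: 7.22
tool_pos: [0.4756, -0.3597, 0.1082]
orientation: [-0.001, 0.995, 0.097, -0.001]
contact_force: [1.0, -1.0, -0.1]
gripper_width: 0.602
gripper_force: 0.0
```

```bash
python3 -c "
from h import *
s=robot.read_state();print(s['tool_pos'],s['contact_force']);to(.6297,-.136,.08,11)
p,d=robot.read_camera('scene');W=cloud('scene',d);P=W[(np.hypot(W[...,0]-.476,W[...,1]+.36)<.07)&(W[...,2]>.02)&(W[...,2]<.055)]
r=cv2.minAreaRect(P[:,:2].astype(np.float32)*1000);print(len(P),r,np.percentile(P[:,2],[50,95]))"
```

```text
[ 0.47562837 -0.35974805  0.10817474] [ 1.00140046 -1.02596079 -0.10322567]
yaw 11.2 j7 -0.88 offset [ 6.48 -6.32  0.94] twist [-0.01  0.01  0.03]
271 ((479.4832458496094, -359.5453796386719), (110.23171997070312, 27.230546951293945), 11.032423973083496) [0.03131733 0.03927121]
```

carry_out(
  grip=[0.7,0.7,0.7,0.7,0.7,0.7,0.7,0.7,0.7,0.7,0.7],
  offset=[
    [6.5,-6.3,0],
    [6.5,-6.3,0],
    [6.5,-6.3,0],
    [6.5,-6.3,0],
    [6.5,-6.3,0],
    [6.5,-6.3,0.5],
    [6.5,-6.3,0.5],
    [6.5,-6.3,1],
    [6.5,-6.3,1],
    [6.5,-6.3,1],
    [6.5,-6.3,1],
  ],
  twist=[
    [0,0,0],
    [0,0,0],
    [0,0,0],
    [0,0,0],
    [0,0,0],
    [0,0,0],
    [0,0,0],
    [0,0,0],
    [0,0,0],
    [0,0,0],
    [0,0,0],
  ],
)

```text
time: 8.18
tool_pos: [0.6303, -0.1385, 0.078]
orientation: [0.0, 0.995, 0.096, -0.0]
contact_force: [-0.0, -0.5, -1.2]
gripper_width: 0.851
gripper_force: 0.0
```

```bash
python3 -c "
from h import *
print(robot.read_state()['tool_pos']);to(.6297,-.136,.0185,11)"
```

```text
[ 0.63033006 -0.13854387  0.07795695]
yaw 11.1 j7 -1.33 offset [-0.   -0.09  1.98] twist [0.01 0.   0.01]
```

carry_out(
  grip=[0.7,0.7,0.7,0.7,-1,-1,-1,-1,-1,-1,-1,-1],
  offset=[
    [0,-0.05,1],
    [0,-0.05,1.6],
    [0,-0.05,1.95],
    [0,-0.05,1.95],
    [0,-0.05,1.95],
    [0,-0.05,1.95],
    [0,-0.05,1.95],
    [0,-0.05,1.95],
    [0,-0.05,1.95],
    [0,-0.05,1.95],
    [0,-0.05,1.95],
    [0,-0.05,1.95],
  ],
  twist=[
    [0,0,0],
    [0,0,0],
    [0,0,0],
    [0,0,0],
    [0,0,0],
    [0,0,0],
    [0,0,0],
    [0,0,0],
    [0,0,0],
    [0,0,0],
    [0,0,0],
    [0,0,0],
  ],
)

```text
time: 9.18
tool_pos: [0.6313, -0.1358, 0.0202]
orientation: [0.0, 0.995, 0.097, 0.001]
contact_force: [-1.2, -0.8, 5.7]
gripper_width: 0.541
gripper_force: 30.0
```

```bash
python3 -c "
from h import *
print(robot.read_state()['tool_pos']);to(.6044,-.3353,.10,11)"
```

```text
[ 0.63126076 -0.13575186  0.02024488]
yaw 11.2 j7 -1.34 offset [-2.16  6.35 -2.66] twist [ 0.01 -0.02  0.03]
```

carry_out(
  grip=[-1,-1,-1,-1,-1,-1,-1,-1,-1,-1,-1,-1],
  offset=[
    [0,0,-1],
    [0,0,-2],
    [0,0,-2.6],
    [-2.2,6.35,-2.6],
    [-2.2,6.35,-2.6],
    [-2.2,6.35,-2.6],
    [-2.2,6.35,-2.6],
    [-2.2,6.35,-2.6],
    [-2.2,6.35,-2],
    [-2.2,6.35,-1.2],
    [-2.2,6.35,-1],
    [-2.2,6.35,-1],
  ],
  twist=[
    [0,0,0],
    [0,0,0],
    [0,0,0],
    [0,0,0],
    [0,0,0],
    [0,0,0],
    [0,0,0],
    [0,0,0],
    [0,0,0],
    [0,0,0],
    [0,0,0],
    [0,0,0],
  ],
)

```text
time: 10.18
tool_pos: [0.6008, -0.3336, 0.0465]
orientation: [-0.002, 0.995, 0.098, -0.002]
contact_force: [-0.7, 0.6, -1.3]
gripper_width: 0.544
gripper_force: 30.0
```

```bash
python3 -c "
from h import *
print(robot.read_state()['tool_pos']);to(.6044,-.3353,.0225,11)"
```

```text
[ 0.60081433 -0.33363113  0.04652284]
yaw 11.2 j7 -1.02 offset [0.11 0.08 0.8 ] twist [-0.04  0.05  0.04]
```

carry_out(
  grip=[-1,-1,-1,-1,-1,-1,0.5,0.5,0.5,0.5,0.5,0.5],
  offset=[
    [0,0,0.2],
    [0,0,0.5],
    [0,0,0.8],
    [0,0,0.9],
    [0,0,0.9],
    [0,0,0.9],
    [0,0,0.9],
    [0,0,0.9],
    [0,0,0.9],
    [0,0,0.9],
    [0,0,-0.1],
    [0,0,-1.1],
  ],
  twist=[
    [0,0,0],
    [0,0,0],
    [0,0,0],
    [0,0,0],
    [0,0,0],
    [0,0,0],
    [0,0,0],
    [0,0,0],
    [0,0,0],
    [0,0,0],
    [0,0,0],
    [0,0,0],
  ],
)

```text
time: 11.18
tool_pos: [0.601, -0.3343, 0.0805]
orientation: [-0.001, 0.995, 0.097, -0.002]
contact_force: [0.8, 0.0, 0.1]
gripper_width: 0.746
gripper_force: 0.0
```

```bash
python3 -c "
from h import *
s=robot.read_state();print(s['tool_pos'],s['contact_force']);to(.4817,-.138,.10,27)
p,d=robot.read_camera('top');W=cloud('top',d);P=W[(np.hypot(W[...,0]-.604,W[...,1]+.335)<.04)&(W[...,2]>.016)&(W[...,2]<.05)]
if len(P):
  r=cv2.minAreaRect(P[:,:2].astype(np.float32)*1000);print(len(P),r,np.percentile(P[:,2],[50,95]))"
```

```text
[ 0.60099926 -0.33433023  0.08052292] [0.78970322 0.01185914 0.1448365 ]
yaw 11.2 j7 -1.02 offset [-2.63 -7.19 -0.62] twist [-0.04  0.04 -3.16]
```

carry_out(
  grip=[0.5,0.5,0.5,0.5,0.5,0.5,0.5,0.5,0.5,0.5,0.5,0.5],
  offset=[
    [0,0,-0.6],
    [-2.6,-7.2,-0.6],
    [-2.6,-7.2,-0.6],
    [-2.6,-7.2,-0.6],
    [-2.6,-7.2,-0.6],
    [-2.6,-7.2,-0.6],
    [-2.6,-7.2,-0.6],
    [-2.6,-7.2,-0.6],
    [-2.6,-7.2,-0.6],
    [-2.6,-7.2,0],
    [-2.6,-7.2,0],
    [-2.6,-7.2,0],
  ],
  twist=[
    [0,0,0],
    [0,0,-3.2],
    [0,0,-3.2],
    [0,0,-3.2],
    [0,0,-3.2],
    [0,0,-3.2],
    [0,0,-3.2],
    [0,0,-3.2],
    [0,0,-3.2],
    [0,0,-3.2],
    [0,0,-3.2],
    [0,0,-3.2],
  ],
)

```text
time: 12.23
tool_pos: [0.4843, -0.1395, 0.0817]
orientation: [-0.0, 0.972, 0.234, -0.001]
contact_force: [0.5, -0.1, -0.3]
gripper_width: 0.748
gripper_force: 0.0
```

```bash
python3 -c "
from h import *
s=robot.read_state();print(s['tool_pos'],s['contact_force']);to(.4817,-.138,.017,27)
p,d=robot.read_camera('top');W=cloud('top',d);P=W[(np.hypot(W[...,0]-.604,W[...,1]+.335)<.04)&(W[...,2]>.016)&(W[...,2]<.05)]
if len(P):
  r=cv2.minAreaRect(P[:,:2].astype(np.float32)*1000);print(len(P),r,np.percentile(P[:,2],[50,95]))"
```

```text
[ 0.48433773 -0.13951389  0.08167081] [ 0.5121908  -0.09504934 -0.32795649]
yaw 27.1 j7 -1.07 offset [-0.05 -0.08  2.16] twist [-0.01  0.01  0.01]
224 ((600.434814453125, -332.85614013671875), (46.31657791137695, 46.297035217285156), 65.1541748046875) [0.02457512 0.02764876]
```

Collar is in place, with its top at 27 mm (24 + 3 mm floor). Now the small lug.

carry_out(
  grip=[0.5,0.5,0.5,0.5,-1,-1,-1,-1,-1,-1,-1,-1],
  offset=[
    [-0.05,-0.05,1],
    [-0.05,-0.05,1.7],
    [-0.05,-0.05,2.1],
    [-0.05,-0.05,2.15],
    [-0.05,-0.05,2.15],
    [-0.05,-0.05,2.15],
    [-0.05,-0.05,2.15],
    [-0.05,-0.05,2.15],
    [-0.05,-0.05,2.15],
    [-0.05,-0.05,2.15],
    [-0.05,-0.05,2.15],
    [-0.05,-0.05,2.15],
  ],
  twist=[
    [0,0,0],
    [0,0,0],
    [0,0,0],
    [0,0,0],
    [0,0,0],
    [0,0,0],
    [0,0,0],
    [0,0,0],
    [0,0,0],
    [0,0,0],
    [0,0,0],
    [0,0,0],
  ],
)

```text
time: 13.28
tool_pos: [0.4825, -0.1378, 0.018]
orientation: [0.0, 0.972, 0.235, 0.0]
contact_force: [-0.5, -0.7, 3.4]
gripper_width: 0.268
gripper_force: 30.0
```

carry_out(
  grip=[-1,-1,-1,-1],
  offset=[
    [0,0,0],
    [0,0,0],
    [0,0,0],
    [0,0,0],
  ],
  twist=[
    [0,0,0],
    [0,0,0],
    [0,0,0],
    [0,0,0],
  ],
)

```text
time: 13.62
tool_pos: [0.4825, -0.1378, 0.018]
orientation: [0.0, 0.972, 0.235, 0.0]
contact_force: [-1.2, -0.2, 4.7]
gripper_width: 0.267
gripper_force: 30.0
```

```bash
python3 -c "
from h import *
to(.4593,.3141,.10,-18.9)"
```

```text
yaw 27.2 j7 -1.11 offset [  6.19 -13.75  -2.74] twist [ 0.   -0.01  9.21]
```

carry_out(
  grip=[-1,-1,-1,-1,-1,-1,-1,-1,-1,-1,-1,-1],
  offset=[
    [0,0,-1],
    [0,0,-2],
    [0,0,-2.8],
    [6.2,-13.75,-2.8],
    [6.2,-13.75,-2.8],
    [6.2,-13.75,-2.8],
    [6.2,-13.75,-2.8],
    [6.2,-13.75,-2.8],
    [6.2,-13.75,-2.8],
    [6.2,-13.75,-2.8],
    [6.2,-13.75,-2.8],
    [6.2,-13.75,-2.8],
  ],
  twist=[
    [0,0,0],
    [0,0,0],
    [0,0,0],
    [0,0,9.2],
    [0,0,9.2],
    [0,0,9.2],
    [0,0,9.2],
    [0,0,9.2],
    [0,0,9.2],
    [0,0,9.2],
    [0,0,9.2],
    [0,0,9.2],
  ],
)

```text
time: 14.62
tool_pos: [0.4642, 0.2127, 0.1014]
orientation: [0.0, 0.986, -0.164, -0.0]
contact_force: [0.8, -0.4, 0.2]
gripper_width: 0.267
gripper_force: 30.0
```

```bash
python3 -c "
from h import *
to(.4593,.3141,.06,-18.9)"
```

```text
yaw -18.9 j7 -2.52 offset [-1.25 -3.15  1.38] twist [0.01 0.   0.  ]
```

carry_out(
  grip=[-1,-1,-1,-1,-1,-1,-1],
  offset=[
    [-1.25,-3.15,0.5],
    [-1.25,-3.15,0.5],
    [-1.25,-3.15,0.5],
    [-1.25,-3.15,1.4],
    [-1.25,-3.15,1.4],
    [-1.25,-3.15,1.4],
    [-1.25,-3.15,1.4],
  ],
  twist=[
    [0,0,0],
    [0,0,0],
    [0,0,0],
    [0,0,0],
    [0,0,0],
    [0,0,0],
    [0,0,0],
  ],
)

```text
time: 15.2
tool_pos: [0.4601, 0.3112, 0.0598]
orientation: [0.001, 0.986, -0.164, -0.0]
contact_force: [-0.2, 0.3, -0.6]
gripper_width: 0.268
gripper_force: 30.0
```

```bash
python3 -c "
from h import *
print(robot.read_state()['tool_pos']);to(.4593,.3141,.021,-18.9)"
```

```text
[0.46014641 0.31122046 0.05982274]
yaw -18.9 j7 -2.7 offset [-0.06 -0.08  1.29] twist [ 0.01  0.   -0.  ]
```

carry_out(
  grip=[-1,-1,-1,-1,-1,-1,0,0,0,0,0,0],
  offset=[
    [0,0,0.6],
    [0,0,1],
    [0,0,1.25],
    [0,0,1.3],
    [0,0,1.3],
    [0,0,1.3],
    [0,0,1.3],
    [0,0,1.3],
    [0,0,1.3],
    [0,0,1.3],
    [0,0,0.2],
    [0,0,-1],
  ],
  twist=[
    [0,0,0],
    [0,0,0],
    [0,0,0],
    [0,0,0],
    [0,0,0],
    [0,0,0],
    [0,0,0],
    [0,0,0],
    [0,0,0],
    [0,0,0],
    [0,0,0],
    [0,0,0],
  ],
)

```text
time: 16.2
tool_pos: [0.4582, 0.3113, 0.0883]
orientation: [0.002, 0.987, -0.163, -0.002]
contact_force: [0.2, 1.2, 0.2]
gripper_width: 0.501
gripper_force: 0.0
```

```bash
python3 -c "
from h import *
s=robot.read_state();print(s['tool_pos']);to(.505,-.0055,.11,20)
p,d=robot.read_camera('scene');W=cloud('scene',d);P=W[(np.hypot(W[...,0]-.475,W[...,1]-.309)<.05)&(W[...,2]>.0065)&(W[...,2]<.04)]
r=cv2.minAreaRect(P[:,:2].astype(np.float32)*1000);print(len(P),r,np.percentile(P[:,2],[50,95]))"
```

```text
[0.45822797 0.31127889 0.08826235]
yaw -18.8 j7 -2.69 offset [ 4.88  9.5  -0.69] twist [ 0.04  0.05 -7.76]
142 ((480.9054260253906, 324.2026062011719), (62.00825500488281, 83.62348175048828), 70.83834838867188) [0.01569389 0.02637389]
```

carry_out(
  grip=[0.4,0.4,0.4,0.4,0.4,0.4,0.4,0.4,0.4,0.4,0.4,0.4],
  offset=[
    [0,0,-0.8],
    [4.9,9.5,-0.8],
    [4.9,9.5,-0.8],
    [4.9,9.5,-0.8],
    [4.9,9.5,-0.8],
    [4.9,9.5,-0.8],
    [4.9,9.5,-0.8],
    [4.9,9.5,-0.8],
    [4.9,9.5,-0.8],
    [4.9,9.5,-0.8],
    [4.9,9.5,-0.8],
    [4.9,9.5,-0.8],
  ],
  twist=[
    [0,0,0],
    [0,0,-7.8],
    [0,0,-7.8],
    [0,0,-7.8],
    [0,0,-7.8],
    [0,0,-7.8],
    [0,0,-7.8],
    [0,0,-7.8],
    [0,0,-7.8],
    [0,0,-7.8],
    [0,0,-7.8],
    [0,0,-7.8],
  ],
)

```text
time: 17.25
tool_pos: [0.5072, -0.004, 0.1136]
orientation: [-0.0, 0.985, 0.175, 0.0]
contact_force: [-0.5, 0.7, -0.0]
gripper_width: 0.703
gripper_force: 0.0
```

```bash
python3 -c "
from h import *
s=robot.read_state();print(s['tool_pos']);to(.505,-.0055,.035,20)"
```

```text
[ 0.50715371 -0.00403513  0.11364643]
yaw 20.2 j7 -1.45 offset [-0.09  0.02  2.62] twist [-0.   -0.    0.03]
```

carry_out(
  grip=[0.4,0.4,0.4,0.4,0.4,-1,-1,-1,-1,-1,-1,-1],
  offset=[
    [-0.05,0,1],
    [-0.05,0,2],
    [-0.05,0,2.5],
    [-0.05,0,2.6],
    [-0.05,0,2.6],
    [-0.05,0,2.6],
    [-0.05,0,2.6],
    [-0.05,0,2.6],
    [-0.05,0,2.6],
    [-0.05,0,2.6],
    [-0.05,0,2.6],
    [-0.05,0,2.6],
  ],
  twist=[
    [0,0,0],
    [0,0,0],
    [0,0,0],
    [0,0,0],
    [0,0,0],
    [0,0,0],
    [0,0,0],
    [0,0,0],
    [0,0,0],
    [0,0,0],
    [0,0,0],
    [0,0,0],
  ],
)

```text
time: 18.25
tool_pos: [0.5061, -0.0052, 0.0362]
orientation: [0.0, 0.985, 0.175, 0.0]
contact_force: [-1.9, -1.0, 5.6]
gripper_width: 0.334
gripper_force: 30.0
```

```bash
python3 -c "
from h import *
s=robot.read_state();print(s['tool_pos']);to(.5066,.3994,.12,0)"
```

```text
[ 0.50613396 -0.0052278   0.03619317]
yaw 20.2 j7 -1.49 offset [  4.67 -12.66  -2.79] twist [ 0.   -0.01  4.03]
```

carry_out(
  grip=[-1,-1,-1,-1,-1,-1,-1,-1,-1,-1,-1,-1],
  offset=[
    [0,0,-1],
    [0,0,-2],
    [0,0,-2.8],
    [4.7,-12.7,-2.8],
    [4.7,-12.7,-2.8],
    [4.7,-12.7,-2.8],
    [4.7,-12.7,-2.8],
    [4.7,-12.7,-2.8],
    [4.7,-12.7,-2.8],
    [4.7,-12.7,-2.8],
    [4.7,-12.7,-2.8],
    [4.7,-12.7,-2.8],
  ],
  twist=[
    [0,0,0],
    [0,0,0],
    [0,0,0],
    [0,0,4],
    [0,0,4],
    [0,0,4],
    [0,0,4],
    [0,0,4],
    [0,0,4],
    [0,0,4],
    [0,0,4],
    [0,0,4],
  ],
)

```text
time: 19.25
tool_pos: [0.506, 0.3637, 0.1192]
orientation: [0.0, 1.0, 0.001, -0.0]
contact_force: [0.9, -0.4, -1.8]
gripper_width: 0.339
gripper_force: 30.0
```

```bash
python3 -c "
from h import *
s=robot.read_state();print(s['tool_pos']);to(.5066,.3994,.07,0)"
```

```text
[0.50601424 0.36369133 0.11923781]
yaw 0.2 j7 -2.41 offset [ 0.02 -1.19  1.64] twist [0.01 0.01 0.03]
```

carry_out(
  grip=[-1,-1,-1,-1,-1,-1],
  offset=[
    [0,-1.1,0.3],
    [0,-1.1,1],
    [0,-1.1,1.6],
    [0,-1.1,1.6],
    [0,-1.1,1.6],
    [0,-1.1,1.6],
  ],
  twist=[
    [0,0,0],
    [0,0,0],
    [0,0,0],
    [0,0,0],
    [0,0,0],
    [0,0,0],
  ],
)

```text
time: 19.75
tool_pos: [0.5071, 0.3947, 0.0723]
orientation: [-0.0, 1.0, 0.001, 0.0]
contact_force: [0.6, -0.8, -1.3]
gripper_width: 0.337
gripper_force: 30.0
```

```bash
python3 -c "
from h import *
s=robot.read_state();print(s['tool_pos']);to(.5066,.3994,.0392,0)"
```

```text
[0.50709139 0.39465465 0.07226149]
yaw 0.1 j7 -2.46 offset [-0.02 -0.16  1.1 ] twist [-0.   -0.01  0.02]
```

carry_out(
  grip=[-1,-1,-1,-1,-1,-1,0.1,0.1,0.1,0.1,0.1,0.1],
  offset=[
    [0,-0.1,0.5],
    [0,-0.1,0.9],
    [0,-0.1,1.1],
    [0,-0.1,1.1],
    [0,-0.1,1.1],
    [0,-0.1,1.1],
    [0,-0.1,1.1],
    [0,-0.1,1.1],
    [0,-0.1,1.1],
    [0,-0.1,1.1],
    [0,-0.1,0],
    [0,-0.1,-1],
  ],
  twist=[
    [0,0,0],
    [0,0,0],
    [0,0,0],
    [0,0,0],
    [0,0,0],
    [0,0,0],
    [0,0,0],
    [0,0,0],
    [0,0,0],
    [0,0,0],
    [0,0,0],
    [0,0,0],
  ],
)

```text
time: 20.75
tool_pos: [0.5055, 0.3971, 0.1009]
orientation: [0.001, 1.0, 0.002, -0.001]
contact_force: [0.4, 0.2, 1.0]
gripper_width: 0.551
gripper_force: 0.0
```

carry_out(
  grip=[0.1,0.1,0.1,0.1,0.1,0.1,0.1,0.1],
  offset=[
    [0,0,-1],
    [0,0,-2],
    [0,4,-3],
    [0,6,-3],
    [0,6,-3],
    [0,6,-3],
    [0,6,-3],
    [0,6,-3],
  ],
  twist=[
    [0,0,0],
    [0,0,0],
    [0,0,0],
    [0,0,0],
    [0,0,0],
    [0,0,0],
    [0,0,0],
    [0,0,0],
  ],
)

```text
time: 21.42
tool_pos: [0.5081, 0.2124, 0.1925]
orientation: [0.001, 1.0, -0.002, 0.001]
contact_force: [-0.5, 0.1, 0.0]
gripper_width: 0.551
gripper_force: 0.0
```

```bash
python3 -c "
from h import *
for c in ('top','scene'):
  p,d=robot.read_camera(c);cv2.imwrite(f'pics/end_{c}.png',cv2.cvtColor(p,cv2.COLOR_RGB2BGR));W=cloud(c,d)
  for n,(x,y,r,z0) in dict(gland=(.507,.399,.035,.04),lug=(.475,.309,.042,.02)).items():
    P=W[(np.hypot(W[...,0]-x,W[...,1]-y)<r)&(W[...,2]>z0)&(W[...,2]<.06)]
    if len(P): print(c,n,len(P),cv2.minAreaRect(P[:,:2].astype(np.float32)*1000),np.percentile(P[:,2],95))"
```

```text
top lug 130 ((454.300537109375, 314.63153076171875), (20.899492263793945, 35.238563537597656), 74.98321533203125) 0.0267820685865794
scene gland 62 ((505.1252136230469, 395.6654052734375), (27.119701385498047, 29.189144134521484), 11.599541664123535) 0.05150364215427923
scene lug 53 ((459.8089294433594, 312.2337646484375), (20.735666275024414, 51.543670654296875), 70.78298950195312) 0.02648756526953342
```

View pics/end_top.png

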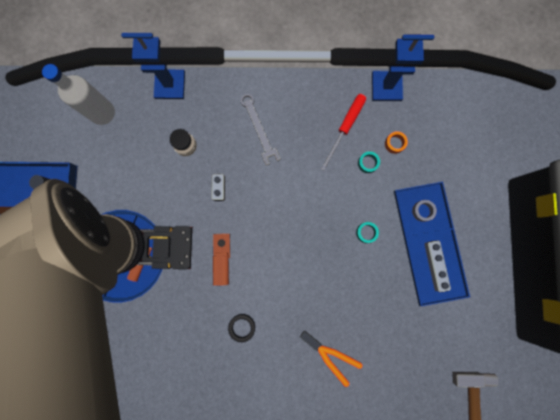

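View pics/end_scene.png

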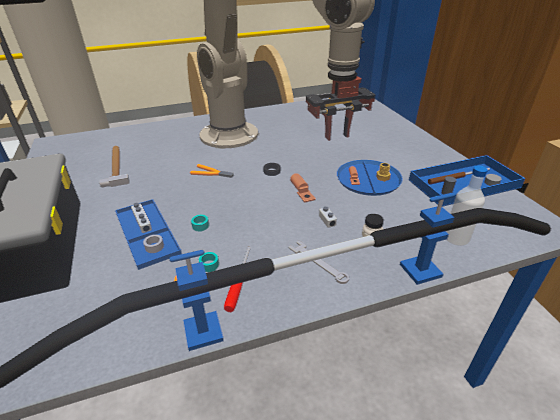

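The end views show the connector at scene (142,217) and the collar at (152,242) in their tray bays. The lug (354,175) and gland (384,171) are on either side of the partition, and the short connector and large lug haven't moved. All heights agree with flat seating, and the arm is clear.

```bash
python3 -c "
from plant import robot
print(robot.sign_off())"
```

```text
the job is handed in; nothing more can be done
None
```

Both kits are made up and the job is handed in at about 22 s: the long connector and steel collar are in the tray, and the small lug and brass gland are on either side of the pan's partition, all flat and the same way up as in the stock, with the short connector and large lug left where they lay.

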